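# Unlock and prime the soap pump under the glass shelf

## Robot

A 7-joint arm with a two-finger parallel gripper is mounted at the origin on the work surface. World frame = base frame: x ahead of the robot, y to its left, z up, the work surface at z = 0. Lengths are in mm, angles in rad, forces in N, time in s.
With the tool pointing down it reaches from about 425 to 875 mm from the base axis. Payload 8.4 kg.
Tool frame: the origin (TCP) lies at the very end of the fingers, on their centre line; the grasp point (between the pads) lies env.tcp_to_grasp behind it (env.tcp_to_grasp is the distance from the TCP to the grasp point, in mm); z points along the fingers, y is the direction in which the jaws open and shut (so a half turn about z gives the same grasp; the last joint's range is limited). The gripper opens to 87 mm and grips with 3 to 60 N. Pads are 19 mm wide; open, the fingers measure 117 mm over their backs; the gripper's body (75 mm by 190 mm) begins 51 mm behind the grasp point.
Start: joints at [-1.205, 0.333, 0.04, 1.465, -0.013, 1.343, -0.059], TCP at [291.355, 581.013, 222.546] pointing down, gripper open.
Joint ranges: [-2.58, 2.58], [-0.38, 2.09], [-1.3, 1.39], [0.25, 2.4], [-1.5, 4.64], [0.08, 2.09], [-2.65, 2.65]. Speed limits (rad/s): [2.22, 2.22, 2.79, 2.79, 3.14, 3.14, 3.14].

## Interface

Orientations are given as a unit quaternion [w, x, y, z].
In Python, from station import env gives the robot as it stands.
- The arm moves only by the tool step_arm, never from a script. Its arguments are lists of equal length, an entry for each row: "translation": the shift along the tool's x, y, z in mm, a list of three; "turn": the turn, a rotation vector about the tool's x, y, z in rad, a list of three. A call has exactly 10 rows; each row shifts and turns the commanded pose from where the row before left it, along the tool's axes as they then stand; what a row does not reach is not made up. A row lasts 1/8 s, in which the tool goes at most 62.5 mm and 10.7 degrees, less where a joint would pass 70% of its speed; a pose out of reach is approached as far as the arm can. A call with a gripper value outside its range is refused whole. "hand" is the closure, from 0 (fully open) to 1 (shut), set as the call begins (left out, the last holds). The fingers move at their own pace and stop on an object; the grip force is fixed at half the most. Time passes only in rows, so rows that do not move let the fingers close, or fill a call up. It gives the time, the measured TCP pose, the force and the opening at its end, in the units of the state.
- env.get_state(): the state, without advancing time (a new reading comes with each control period).
- env.read_camera(name): name is "scene" or "top" or "wrist"; returns a dict with "color" (480x640x3 uint8, blue, green, red), "z_map" (480x640 float32, mm along the optical axis (not along the pixel's ray), 0 where there is no reading), "mtx" (3x3 intrinsics, pixels), "extrinsics" (4x4, takes a point from camera to world coordinates); the wrist camera has in their place "tool_from_camera" (4x4, takes a point from camera to tool coordinates, whose origin is the TCP and whose axes are the flange's). Camera axes: x right, y up, looking along -z (the intrinsics and any distortion apply to the point x, -y, -z); pixel columns grow to the right and rows downward; lengths in mm; the calibration is good to about 2 mm. A picture is of the moment at which its call begins: read the wrist's pose just before it.
- env.finish_job(): hands the job in, once; it reports no verdict.
The state is a dict: "clock": time; "joint_pos": joint angles; "qd": joint speeds; "joint_torque": joint torques, N m; "tcp_pos": TCP position; "orientation": TCP orientation; "ft_force": force on the tool from outside, world axes, zero at the start; "wrist_torque": the same for the moment, N m; "width": opening from 0.0 (shut) to 1.0 (fully open).
Only numpy, scipy, OpenCV 4.12 (cv2) and the standard library are available. Lean on these libraries where they do the work, as an engineer would, in place of code of your own. Each camera call takes 0.05 s, during which the arm holds its last target.

## Task

Pull the orange locking clip off the neck of the pink soap dispenser and lay it in the blue soap dish. Then press the pink dispenser's pump fully down to its stop, hold it there for about a second without leaning hard on it, and let it come back up. Leave the white dispenser's pump, the glass shelf and the other things on the vanity alone.

Things in the scene. Friction and masses are not known exactly. Their poses are not given: they have to be found in the camera images.
- rack: Fixed rack: bamboo foot 160 x 310 x 12 mm, two steel posts at x = +75, y = +-140 mm carrying a glass shelf. Origin: on the vanity top, midway between the two dispensers; +x to its back, +y to its left, z up.
- shelf_edge (a point): Middle of the lower front edge of the clear glass shelf (310 mm wide along rack y, 90 mm deep, 8 mm thick, underside 269 mm above the vanity top), straight above the line between the pumps' axes. It leaves only 112 mm above the pumps' rear halves: a gripper pointing straight down hits it; lean the tool about 30 deg from vertical, its body back to the rack's -x side.
- pink_dispenser: Pink soap dispenser, fixed on the rack's foot at rack y = -60 or +60 mm (x = 0), turned as the rack. Bottle 62 mm across, bamboo collar 40 mm across whose flat top is 112 mm above the origin. Origin: centre of its underside, on the pump's upright axis (12 mm above the vanity top); axes as the rack's.
- pink_pump_top (a point): Centre of the flat top of the pink dispenser's white pump head (34 mm across, 13 mm thick, spout reaching 42 mm out to +y); moves with it. When up it is 145 mm above the dispenser's origin. The head goes straight down against a spring (4 N to start, about 9 N at the end) to a hard stop, felt as a sharp rise, 14 to 20 mm down; it rises by itself. With the clip on it goes down only 3 mm.
- white_dispenser: White soap dispenser of the same shape with a grey pump head and no clip, at the other place on the rack. Not to be used.
- white_pump_top (a point): Centre of the flat top of the white dispenser's grey pump head, 145 mm above that dispenser's origin when up. Must stay up.
- clip: Orange clip, loose, about 30 g, snapped round the pink dispenser's neck, resting on its collar with 2 mm of play. Origin: its underside, on the neck's axis; +x as the dispenser's. Prongs 17 mm high, 29 mm wide outside, reach to x = +10; a 6 mm tongue runs to x = -34 mm, then a fin. Pull level towards -x: two spring nubs let go at about 6 to 10 N in the first 10 mm; it is clear after 35 mm.
- clip_fin (a point): Point to pinch on the clip's fin, at x = -45, y = 0, z = 25 mm of the clip. The fin is 10 mm thick (along y), 22 mm long (along x) and 34 mm high from the clip's underside.
- clip_mid (a point): Point of the clip's tongue at x = -22, y = 0, z = 3 mm of the clip, used to judge whether it lies in the dish.
- dish: Blue open rectangular soap dish, fixed on the vanity top, 130 (x) x 160 (y) mm outside, walls 5 mm thick and 18 mm high, floor 5 mm thick. Origin: centre of its underside.
- flask: Bystander: pink drinking flask, 72 mm across, 212 mm tall; origin: centre of its underside.
- tumbler: Bystander: white ceramic tumbler, 72 mm across, 95 mm tall; origin: centre of its underside.
- soap: Bystander: yellow soap bar, 85 x 55 x 24 mm; origin: centre of its underside.
- jar: Bystander: small amber glass jar with brass lid, 44 mm across, 50 mm tall, standing on the glass shelf; origin: centre of its underside.
- lotion: Bystander: blue lotion bottle, 54 mm across, 150 mm tall; origin: centre of its underside.
- brush: Bystander: black paddle hairbrush lying flat, 190 x 60 x 22 mm; origin: centre of its paddle's underside.
Things that resemble listed ones, but are neither listed nor needed, are in the scene too. There is more than one size of the dish; the one meant has the size given above.

How it is judged (in metres and radians):
On the way, in this order (a step that is already met when the one before it is completed fails the run):
1. the clip is off the neck of the pink dispenser (horizontal distance between clip and pink_dispenser above 0.04 m), for 0.1 s.
2. the clip lies in the dish, let go (x of clip_mid in the frame of dish between -0.06 and 0.06 m and y of clip_mid in the frame of dish between -0.075 and 0.075 m and z of clip_mid in the frame of dish below 0.03 m and contact force between the fingers and clip below 0.1 N and linear speed of clip below 0.03 m/s), for 0.2 s.
3. the pink pump is held at its stop (z of pink_pump_top in the frame of pink_dispenser below 0.1285 m), for 0.5 s.
At the end, for the whole second after the job is handed in: The clip rests in the dish (its clip_mid point within 60 mm in x and 75 mm in y of the dish's centre and less than 30 mm above its underside), after which the pink pump was held within 1.5 mm of its stop for at least 0.5 s, and both pumps are up again (within 3 mm) (x of clip_mid in the frame of dish between -0.06 and 0.06 m and y of clip_mid in the frame of dish between -0.075 and 0.075 m and z of clip_mid in the frame of dish below 0.03 m and linear speed of clip below 0.02 m/s and z of pink_pump_top in the frame of pink_dispenser above 0.142 m and z of white_pump_top in the frame of white_dispenser above 0.142 m); the robot touches nothing.
It fails at once if the white dispenser's pump is pressed by more than 4 mm (z of white_pump_top in the frame of white_dispenser below 0.141 m).
It fails at once if the pink dispenser is pushed with more than 30 N (contact force between any of the fingers, the arm and pink_dispenser above 30 N).
It fails at once if the rack or its glass shelf is pushed with more than 12 N (contact force between any of the fingers, the arm and rack above 12 N).
It fails at once if a bystander is moved by more than 25 mm (distance of any of flask, tumbler, soap, jar, lotion, brush from where it was at the start of the episode above 0.025 m).
It also fails if it takes over 64 s, if anything falls off the work surface, if the arm or the gripper's body presses on something with over 40 N, if the wrist force passes 120 N, or if a joint passes its speed limit or range.

## Working session

There is one attempt and no reset: what is moved stays moved. The work goes in short steps, Python scripts to look and compute and a tool call to move; the robot and the scene stay as the last step left them, time stands still between calls to the robot, and variables do not carry over. Pictures are saved under pics/ and viewed, and the job is handed in when it is done.

Besides the shell and the picture viewer there is one more tool, called in YAML: its name, and indented under it one key for each argument. step_arm: Moves the arm, as the interface text tells. Its arguments: {"type":"object","properties":{"translation":{"type":"array","items":{"type":"array","items":{"type":"number"}}},"turn":{"type":"array","items":{"type":"array","items":{"type":"number"}}},"hand":{"type":"number"}},"required":["translation","turn"]}

```bash
ls; mkdir -p pics
python3 - <<'E'
from station import env
import cv2,numpy as np,pickle
s=env.get_state();print({k:np.round(v,3) for k,v in s.items()},env.tcp_to_grasp)
for n in ["scene","top","wrist"]:
    d=env.read_camera(n);cv2.imwrite(f"pics/{n}0.png",d["color"]);pickle.dump(d,open(f"{n}0.pkl","wb"))
    print(n,d["mtx"].tolist(),np.round(d.get("extrinsics",d.get("tool_from_camera")),3).tolist())
E
```

```text
pics
{'clock': np.float64(0.0), 'joint_pos': array([-1.205,  0.334,  0.04 ,  1.466, -0.013,  1.343, -0.059]), 'qd': array([-0.001,  0.002,  0.001,  0.   ,  0.001, -0.001, -0.001]), 'joint_torque': array([ 0.0000e+00, -6.5637e+01,  1.3350e+00, -4.0379e+01, -6.0000e-02,
        4.5000e-02,  0.0000e+00]), 'tcp_pos': array([291.181, 580.597, 221.687]), 'orientation': array([-0.   ,  0.23 ,  0.973, -0.001]), 'ft_force': array([ 0.146,  0.978, -0.368]), 'wrist_torque': array([-0.015,  0.019, -0.012]), 'width': np.float64(1.0)} 18.700000000000003
scene [[519.5820744449937, 0.0, 317.67858654532677], [0.0, 519.5820744449937, 240.61477061443446], [0.0, 0.0, 1.0]] [[0.991, 0.091, -0.093, 466.335], [-0.13, 0.685, -0.717, -846.623], [-0.002, 0.723, 0.691, 1023.889], [0.0, 0.0, 0.0, 1.0]]
top [[437.3725255528048, 0.0, 313.75238305154693], [0.0, 437.3725255528048, 230.10222366487238], [0.0, 0.0, 1.0]] [[0.005, 0.995, -0.101, 461.469], [-1.0, 0.002, -0.024, -25.906], [-0.024, 0.101, 0.995, 1187.262], [0.0, 0.0, 0.0, 1.0]]
wrist [[355.31296082805653, 0.0, 321.62009221651715], [0.0, 355.31296082805653, 231.89350762067485], [0.0, 0.0, 1.0]] [[0.001, 0.956, 0.294, 80.933], [1.0, -0.002, 0.001, 0.68], [0.001, 0.294, -0.956, -162.598], [0.0, 0.0, 0.0, 1.0]]
```

View pics/scene0.png

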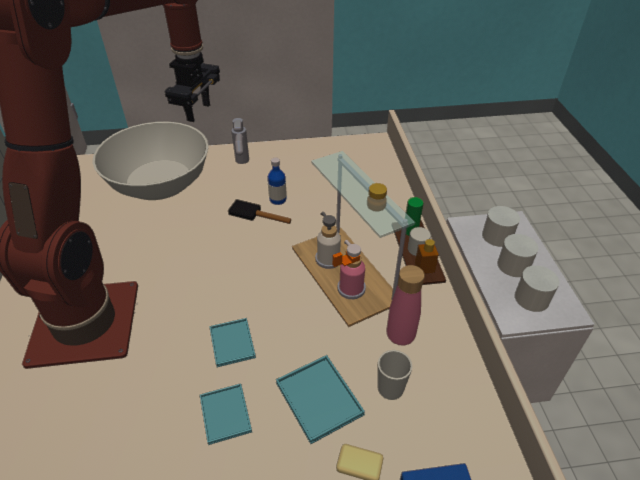

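View pics/top0.png

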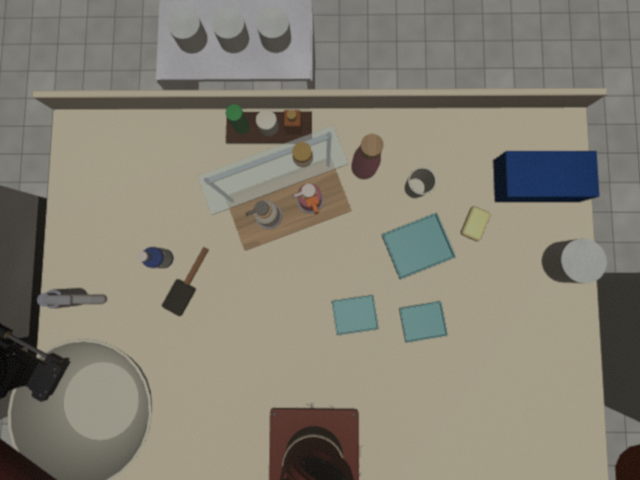

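View pics/wrist0.png

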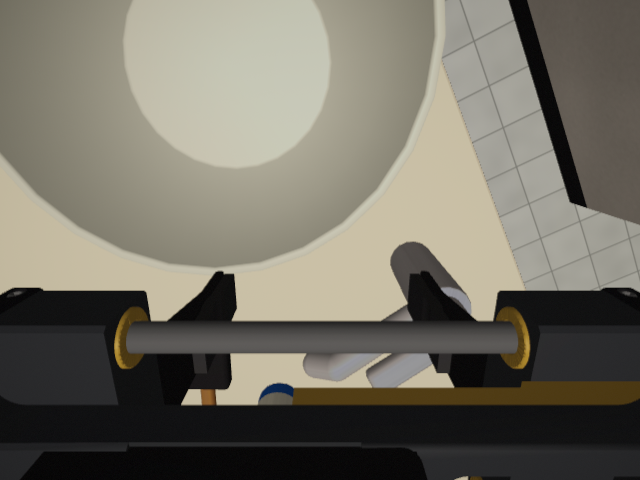

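The scene view shows the pink dispenser at (352,275) with the orange clip at (343,259), and the white one at (328,243). Dish candidates in the top view are a large one at (418,245), two small ones at (355,315) and (423,321), and a dark blue box at (545,175). The flask, at top (367,158), is the other pink object, and the cluster behind the shelf is not listed. I'll enlarge and measure next.

```bash
cat > h.py <<'E'
import numpy as np,pickle,cv2
def ld(n): return pickle.load(open(n+".pkl","rb"))
def cloud(d,T=None):
    T=d["extrinsics"] if T is None else T
    z=d["z_map"];K=d["mtx"];v,u=np.mgrid[:480,:640]
    P=np.stack([(u-K[0,2])/K[0,0]*z,-(v-K[1,2])/K[1,1]*z,-z,np.ones_like(z)],-1)
    W=P@T.T
    return W[...,:3]
def proj(d,p,T=None):
    T=d["extrinsics"] if T is None else T
    c=np.linalg.inv(T)@np.r_[p,1];K=d["mtx"]
    return K[0,0]*c[0]/-c[2]+K[0,2],K[1,1]*c[1]/c[2]+K[1,2]
E
python3 - <<'E'
from h import *
for n,(u0,v0,u1,v1) in {"scene0":(280,180,440,300),"top0":(190,100,390,250)}.items():
    d=ld(n);c=cv2.resize(d["color"][v0:v1,u0:u1],(800,600),interpolation=cv2.INTER_CUBIC);cv2.imwrite(f"pics/{n}_crop.png",c)
d=ld("top0");W=cloud(d);hsv=cv2.cvtColor(d["color"],cv2.COLOR_BGR2HSV)
m=cv2.inRange(hsv,(80,50,60),(105,255,255))
k,l,st,ce=cv2.connectedComponentsWithStats(m)
for i in range(1,k):
    if st[i,4]>300 and st[i,1]>190:
        p=W[l==i];print(st[i],np.round(np.median(p,0),1));
        r=cv2.minAreaRect(p[:,:2].astype(np.float32));print(r)
W2=cloud(ld("scene0"))
for (u,v) in [(352,275),(353,250),(343,259),(336,260),(329,222),(418,390)]:print(u,v,np.round(W2[v,u],1))
for (u,v) in [(310,190),(312,205),(316,210),(262,212),(240,235),(340,215),(320,180)]:print('t',u,v,np.round(W[v,u],1))
# foot: bamboo at z~12
hs=hsv
for nm,WW in (("top",W),("scene",W2)):
    mm=(abs(WW[...,2]-12)<5)&(WW[...,0]>500)&(WW[...,0]<900)&(abs(WW[...,1])<250)
    print(nm,mm.sum())
E
```

```text
[ 383  214   72   64 2767] [ 539.7 -277.7    5.9]
((506.47027587890625, -190.96022033691406), (124.79216766357422, 339.958984375), 21.751489639282227)
[ 333  296   45   38 1334] [ 357.1 -108.     4.2]
((392.5732421875, -98.57516479492188), (166.647216796875, 111.07960510253906), 12.841421127319336)
[ 400  302   47   40 1391] [ 340.3 -287.6    4.3]
((364.5379638671875, -181.2073516845703), (346.3932800292969, 118.61174011230469), 76.93202209472656)
352 275 [658.4 -11.6  92.3]
353 250 [661.8   9.5 156.5]
343 259 [638.3   7.6 131. ]
336 260 [618.7  -6.5 144.7]
329 222 [618.7 108.  163.4]
418 390 [ 759.8 -284.7    1.6]
t 310 190 [662.5   8.4 157.6]
t 312 205 [626.1   3.3 159. ]
t 316 210 [614.3  -6.2 157.6]
t 262 212 [609.3 122.5 158. ]
t 240 235 [567.3 202.5  10.8]
t 340 215 [624.3 -69.   -2.3]
t 320 180 [718.3 -14.   13.6]
top 5088
scene 4067
```

View pics/scene0_crop.png

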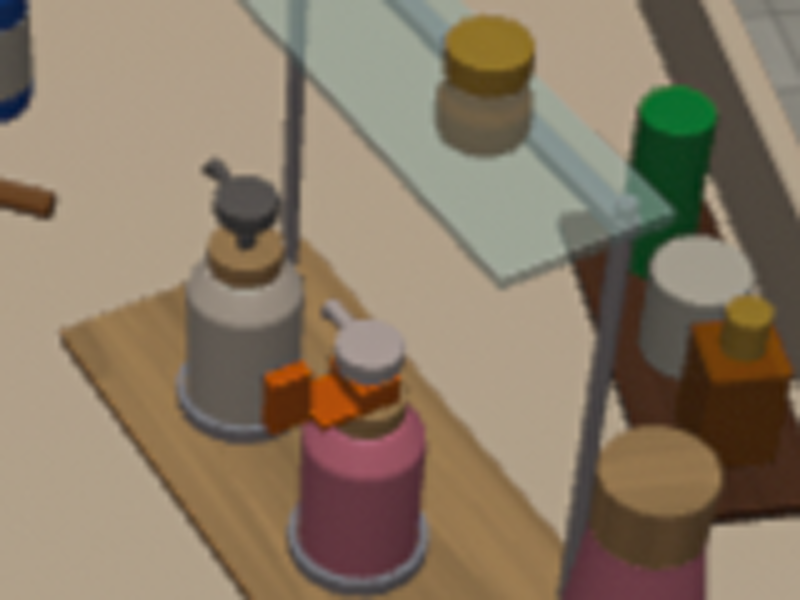

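View pics/top0_crop.png

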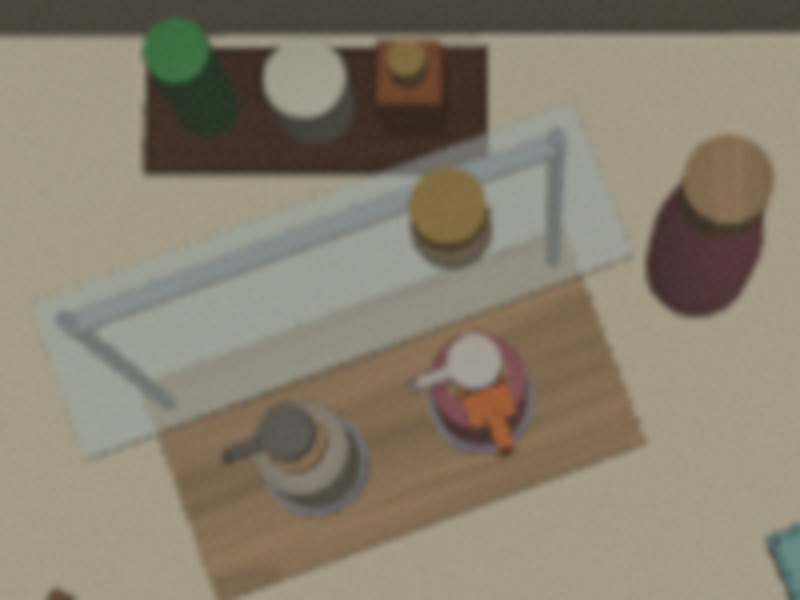

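The crops confirm it. The pink-bottle dispenser with the white head is at top px (308,190), with its orange clip and fin pointing to the front at (316,210). The white-bottle dispenser with the grey head is at (262,207).

```bash
cat >> h.py <<'E'
def ray(d,u,v,z,T=None):
    T=d["extrinsics"] if T is None else T
    K=d["mtx"];r=T[:3,:3]@np.array([(u-K[0,2])/K[0,0],-(v-K[1,2])/K[1,1],-1])
    o=T[:3,3];return o+r*(z-o[2])/r[2]
E
python3 - <<'E'
from h import *
d=ld("top0");W=cloud(d)
hsv=cv2.cvtColor(d["color"],cv2.COLOR_BGR2HSV)
P=ray(d,308.2,190.2,157);Q=ray(d,262,207.3,157)
print("top pink",P,"white",Q,np.linalg.norm(P-Q),np.degrees(np.arctan2(*(Q-P)[:2][::-1]))-90)
s=ld("scene0")
# scene: pink head crop (369,345)/5 ; white (247,203)/5
P2=ray(s,280+369/5,180+345/5,157);Q2=ray(s,280+247/5,180+203/5,157)
print("scene pink",P2,"white",Q2,np.linalg.norm(P2-Q2),np.degrees(np.arctan2(*(Q2-P2)[:2][::-1]))-90)
# foot edges top: front edge corners crop (218,600),(645,440)
a=ray(d,190+218/4,100+600/4,12);b=ray(d,190+645/4,100+440/4,12)
print("foot front",a,b,np.linalg.norm(a-b),np.degrees(np.arctan2(*(a-b)[:2][::-1]))-90)
# dishes by masked contours at z=18
for dd,nm,z in((d,"top",18),(s,"scene",18)):
    h=cv2.cvtColor(dd["color"],cv2.COLOR_BGR2HSV);m=cv2.inRange(h,(80,50,60),(105,255,255))
    m=cv2.morphologyEx(m,cv2.MORPH_CLOSE,np.ones((3,3)))
    k,l,st,ce=cv2.connectedComponentsWithStats(m)
    for i in range(1,k):
        if 300<st[i,4]<8000 and st[i,1]>190:
            v,u=np.nonzero(l==i);pp=np.array([ray(dd,x,y,12)[:2] for x,y in zip(u,v)],np.float32)
            print(nm,st[i],cv2.minAreaRect(pp))
# shelf front edge top: crop (88,458)-(630,258)
a=ray(d,190+88/4,100+458/4,277);b=ray(d,190+630/4,100+258/4,277)
print("shelf",a,b,np.linalg.norm(a-b),np.degrees(np.arctan2(*(a-b)[:2][::-1]))-90, (a+b)/2)
m=cv2.inRange(hsv,(3,150,120),(14,255,255))
v,u=np.nonzero(m[180:230,290:330]);v+=180;u+=290
for x,y in list(zip(u,v))[::4]:print(x,y,np.round(W[y,x]))
E
```

```text
top pink [662.17193511  12.67838893 157.        ] white [620.72363008 122.80815069 157.        ] 117.6712641927816 20.624269858021847
scene pink [664.13136812  12.04618629 157.        ] white [621.61153326 120.18436878 157.        ] 116.19725843999323 21.464706934475075
foot front [526.60783416 189.16559216  12.        ] [636.02307427 -98.91008685  12.        ] 308.1546553360315 20.79748927342004
top [ 383  214   72   64 2767] ((540.9869995117188, -277.1574401855469), (125.323974609375, 158.02615356445312), 21.89803123474121)
top [ 333  296   45   38 1334] ((357.4170227050781, -106.79631042480469), (85.77042388916016, 106.87649536132812), 8.432785034179688)
top [ 400  302   47   40 1392] ((340.7362060546875, -285.5348205566406), (86.5593032836914, 108.67254638671875), 10.042349815368652)
scene [ 210  319   45   48 1573] ((358.3248596191406, -108.96371459960938), (88.77339935302734, 117.13543701171875), 8.7722749710083)
scene [ 277  355   87   88 4276] ((542.22900390625, -276.43829345703125), (131.57537841796875, 164.88438415527344), 21.75590705871582)
scene [ 200  384   51   60 2184]
[... 272 characters left out ...]

314 196 [653.  -1. 128.]
314 197 [650.  -1. 133.]
312 198 [648.   4. 132.]
316 198 [648.  -6. 131.]
309 199 [645.  12. 131.]
313 199 [645.   2. 132.]
306 200 [643.  19. 129.]
310 200 [643.   9. 131.]
314 200 [643.  -1. 128.]
307 201 [641.  16. 130.]
311 201 [641.   7. 127.]
315 201 [640.  -3. 131.]
308 202 [638.  14. 134.]
312 202 [638.   4. 129.]
316 202 [638.  -6. 129.]
309 203 [636.  12. 130.]
313 203 [636.   2. 128.]
317 203 [635.  -8. 133.]
311 204 [633.   7. 130.]
315 204 [628.  -4. 161.]
310 205 [630.   9. 132.]
314 205 [626.  -1. 157.]
312 206 [624.   3. 159.]
316 206 [624.  -6. 157.]
316 207 [621.  -6. 159.]
316 208 [619.  -6. 156.]
316 209 [617.  -6. 156.]
317 210 [614.  -9. 161.]
```

```bash
cat >> h.py <<'E'
from scipy.spatial.transform import Rotation as Ro
YAW=np.radians(20.9); PINK=np.array([663.,12.5,12.])
RK=np.array([[np.cos(YAW),-np.sin(YAW),0],[np.sin(YAW),np.cos(YAW),0],[0,0,1]])
def tgtR(lean=30,yaw=YAW):
    a=np.radians(lean);z=np.array([np.sin(a),0,-np.cos(a)]);x=np.array([-np.cos(a),0,-np.sin(a)])
    c,s=np.cos(yaw),np.sin(yaw);R=np.array([[c,-s,0],[s,c,0],[0,0,1]])
    return R@np.stack([x,np.cross(z,x),z],1)
def q2R(q): return Ro.from_quat(np.r_[q[1:],q[0]]).as_matrix()
def cur():
    from station import env
    s=env.get_state();return s,np.array(s["tcp_pos"]),q2R(s["orientation"])
def plan(p,R,pt,Rt,n,nt=None,dec=0):
    """rows n; turn spread over first nt rows"""
    nt=nt or n
    rv=Ro.from_matrix(R.T@Rt).as_rotvec(); t=np.round(rv/nt,3); step=(np.array(pt)-p)/n
    P,Q=p.copy(),R.copy();T=[];U=[]
    for i in range(n):
        tr=np.round(Q.T@((p+step*(i+1))-P),dec);tu=t if i<nt else np.zeros(3)
        T.append(tr.tolist());U.append(tu.tolist());P=P+Q@tr;Q=Q@Ro.from_rotvec(tu).as_matrix()
    print("T",T);print("U",U);print("end",np.round(P,1),"ang err deg",np.degrees(Ro.from_matrix(Q.T@Rt).magnitude()).round(2))
    return P,Q
def rk(x,y,z): # pink-dispenser frame (z world)
    w=PINK+RK@np.array([x,y,0]);w[2]=z;return w
E
python3 - <<'E'
from h import *
s,p,R=cur();print(R.round(3))
plan(p,R,[430,270,300],tgtR(),10)
g=rk(-35.6,0,132.8);print(g, g-80*tgtR()[:,2])
E
```

```text
[[-0.894  0.448 -0.   ]
 [ 0.448  0.894 -0.001]
 [-0.    -0.001 -1.   ]]
T [[-26.0, -22.0, -8.0], [-25.0, -23.0, -7.0], [-23.0, -25.0, -6.0], [-22.0, -27.0, -6.0], [-19.0, -29.0, -5.0], [-18.0, -30.0, -6.0], [-15.0, -31.0, -5.0], [-13.0, -32.0, -5.0], [-10.0, -33.0, -5.0], [-8.0, -33.0, -6.0]]
U [[-0.022, -0.049, -0.081], [-0.022, -0.049, -0.081], [-0.022, -0.049, -0.081], [-0.022, -0.049, -0.081], [-0.022, -0.049, -0.081], [-0.022, -0.049, -0.081], [-0.022, -0.049, -0.081], [-0.022, -0.049, -0.081], [-0.022, -0.049, -0.081], [-0.022, -0.049, -0.081]]
end [429.8 270.1 300.3] ang err deg 0.21
[ 6.29742321e+02 -1.99872776e-01  1.32800000e+02] [592.37414174 -14.46939275 202.0820323 ]
```

step_arm:
  translation:
    - [-26, -22, -8]
    - [-25, -23, -7]
    - [-23, -25, -6]
    - [-22, -27, -6]
    - [-19, -29, -5]
    - [-18, -30, -6]
    - [-15, -31, -5]
    - [-13, -32, -5]
    - [-10, -33, -5]
    - [-8, -33, -6]
  turn:
    - [-0.022, -0.049, -0.081]
    - [-0.022, -0.049, -0.081]
    - [-0.022, -0.049, -0.081]
    - [-0.022, -0.049, -0.081]
    - [-0.022, -0.049, -0.081]
    - [-0.022, -0.049, -0.081]
    - [-0.022, -0.049, -0.081]
    - [-0.022, -0.049, -0.081]
    - [-0.022, -0.049, -0.081]
    - [-0.022, -0.049, -0.081]
  hand: 0.3

```text
clock: 1.4
tcp_pos: [429.9, 269.4, 300.1]
orientation: [0.253, -0.177, 0.95, 0.048]
ft_force: [-38.0, -19.8, 30.9]
width: 0.701
```

Run:
```python
from h import *
s,p,R=cur();print(s["clock"],p.round(1),s["joint_pos"].round(2),s["ft_force"].round(1),s["width"],np.degrees(Ro.from_matrix(R.T@tgtR()).as_rotvec()).round(1))
plan(p,R,[592,-14.5,215],tgtR(),10)
```

```text
1.4 [429.9 269.4 300.1] [-0.98 -0.38  0.13  2.1   0.34  0.97  0.97] [-38.  -19.8  30.9] 0.7010332528904744 [ 0.2 -0.1  0.1]
T [[-0.0, -32.0, 10.0], [-0.0, -33.0, 10.0], [-0.0, -32.0, 9.0], [-0.0, -32.0, 10.0], [-0.0, -33.0, 10.0], [-0.0, -32.0, 10.0], [-0.0, -32.0, 9.0], [-0.0, -33.0, 10.0], [-0.0, -32.0, 10.0], [-0.0, -32.0, 10.0]]
U [[0.0, -0.0, 0.0], [0.0, -0.0, 0.0], [0.0, -0.0, 0.0], [0.0, -0.0, 0.0], [0.0, -0.0, 0.0], [0.0, -0.0, 0.0], [0.0, -0.0, 0.0], [0.0, -0.0, 0.0], [0.0, -0.0, 0.0], [0.0, -0.0, 0.0]]
end [591.8 -14.2 214.5] ang err deg 0.26
```

step_arm:
  translation:
    - [0, -32, 10]
    - [0, -33, 10]
    - [0, -32, 9]
    - [0, -32, 10]
    - [0, -33, 10]
    - [0, -32, 10]
    - [0, -32, 9]
    - [0, -33, 10]
    - [0, -32, 10]
    - [0, -32, 10]
  turn:
    - [0, 0, 0]
    - [0, 0, 0]
    - [0, 0, 0]
    - [0, 0, 0]
    - [0, 0, 0]
    - [0, 0, 0]
    - [0, 0, 0]
    - [0, 0, 0]
    - [0, 0, 0]
    - [0, 0, 0]

```text
clock: 2.65
tcp_pos: [591.0, -14.7, 214.3]
orientation: [0.254, -0.175, 0.95, 0.049]
ft_force: [0.2, 0.7, -0.7]
width: 0.7
```

Run:
```python
from h import *
from station import env
s,p,R=cur();d=env.read_camera("wrist")
print(s["clock"],p.round(1),s["joint_pos"].round(2),s["ft_force"].round(1),s["width"],np.degrees(Ro.from_matrix(R.T@tgtR()).as_rotvec()).round(1))
cv2.imwrite("pics/w1.png",d["color"]);d["p"]=p;d["R"]=R;pickle.dump(d,open("w1.pkl","wb"))
s,p,R=cur();print(p.round(1),s["ft_force"].round(1))
```

```text
2.65 [591.  -14.7 214.3] [-0.78 -0.19  0.8   2.08 -0.11  0.71  2.05] [ 0.2  0.7 -0.7] 0.6996647198400404 [ 0.2 -0.1 -0.1]
[592.3 -18.9 213.8] [-0.7 -2.7 -0.3]
```

View pics/w1.png

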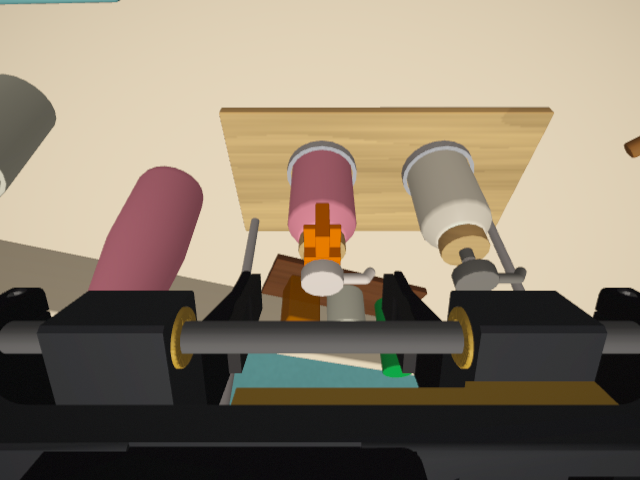

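The wrist view shows the fin top at about (322,215), the pink pump head at (322,276) and the white dispenser to the right, well clear. The arm was still settling, so I'll take one still picture to measure from.

Run:
```python
from h import *
from station import env
env.read_camera("wrist")
s,p,R=cur();d=env.read_camera("wrist");s,p2,R=cur()
print(s["clock"],p.round(1),p2.round(1),s["ft_force"].round(1))
d["p"]=p;d["R"]=R;pickle.dump(d,open("w2.pkl","wb"))
cv2.imwrite("pics/w2c.png",cv2.resize(d["color"][180:300,240:400],(800,600),interpolation=cv2.INTER_CUBIC))
T=np.eye(4);T[:3,:3]=R;T[:3,3]=p;M=T@d["tool_from_camera"]
W=cloud(d,M)
h=cv2.cvtColor(d["color"],cv2.COLOR_BGR2HSV);m=cv2.inRange(h,(3,150,60),(16,255,255))
m[280:]=0;m[:,:280]=0;m[:,365:]=0
pts=W[m>0];L=(pts-PINK)@RK;L[:,2]+=12-124
print(len(L),np.percentile(L,[2,50,98],axis=0).round(1))
top=L[(L[:,2]>28)];print("fin top",top.mean(0),top.min(0),top.max(0),len(top))
v,u=np.nonzero((h[...,1]<40)&(h[...,2]>150)&(abs(W[...,2]-157)<4))
q=W[v,u];L=(q-PINK)@RK;k=(np.hypot(L[:,0],L[:,1])<30);print("head",np.percentile(L[k],[2,50,98],axis=0).round(1),k.sum())
for n,pt in dict(fin=rk(-45,0,158),head=rk(0,0,157)).items():print(n,proj(d,pt,M))
```

```text
2.8 [591.4 -17.1 213.9] [590.9 -15.  214. ] [-0.5  0.1 -0.1]
2195 [[ -55.9  -57.3 -118.4]
 [ -21.7   -1.8    6.7]
 [ 188.6   15.2   34.6]]
fin top [-52.61590233   1.33687506  37.64310062] [-227.80141527   -3.23281399   28.0981207 ] [-34.07842474   6.36719623 190.65349491] 398
head [[-14.9 -12.8 141.8]
 [ -1.2   2.8 144.9]
 [ 14.2  27.5 145.7]] 921
fin (np.float64(323.6849633086931), np.float64(247.48116354026973))
head (np.float64(323.46228309060314), np.float64(284.4979827331066))
```

View pics/w2c.png

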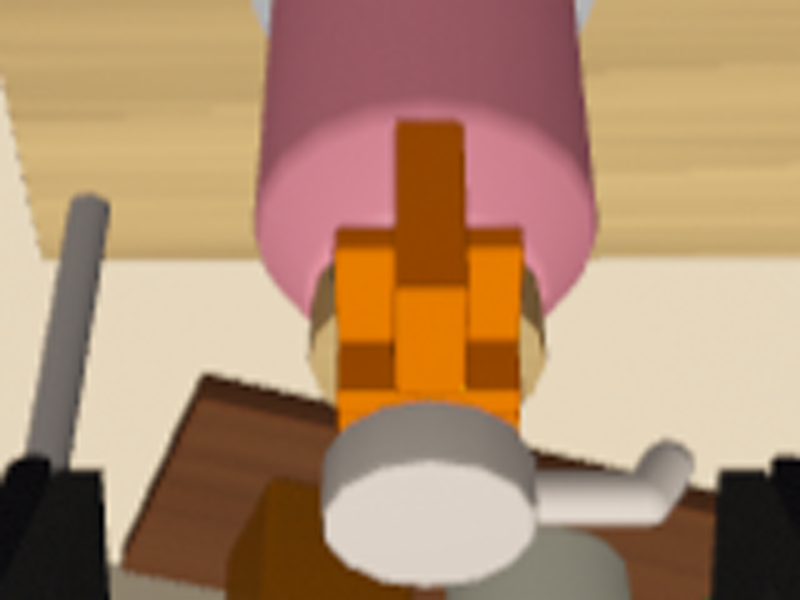

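The fin sits at about (326,247) and the head centre at (325.6,284.4). My model predicts (323.7,247.5) and (323.5,284.5), so it agrees to about 1.3 mm in rack y. Next is the descent along the tool axis.

Run:
```python
from h import *
s,p,R=cur();p0=np.array([591.5,-15.5,213.8]);print(p)
plan(p0,R,rk(-37,1,135),tgtR(),8,dec=1)
```

```text
[590.86452805 -15.01591928 213.97662466]
T [[0.6, 0.2, 11.0], [0.6, 0.2, 11.0], [0.6, 0.1, 11.1], [0.6, 0.2, 11.0], [0.5, 0.2, 11.0], [0.6, 0.2, 11.0], [0.6, 0.2, 11.0], [0.6, 0.1, 11.1]]
U [[0.0, -0.0, -0.0], [0.0, -0.0, -0.0], [0.0, -0.0, -0.0], [0.0, -0.0, -0.0], [0.0, -0.0, -0.0], [0.0, -0.0, -0.0], [0.0, -0.0, -0.0], [0.0, -0.0, -0.0]]
end [6.281e+02 2.000e-01 1.350e+02] ang err deg 0.28
```

step_arm:
  translation:
    - [0.6, 0.2, 11]
    - [0.6, 0.2, 11]
    - [0.6, 0.2, 11]
    - [0.6, 0.2, 11]
    - [0.6, 0.2, 11]
    - [0.6, 0.2, 11]
    - [0.6, 0.2, 11]
    - [0.6, 0.2, 11]
    - [0, 0, 0]
    - [0, 0, 0]
  turn:
    - [0, 0, 0]
    - [0, 0, 0]
    - [0, 0, 0]
    - [0, 0, 0]
    - [0, 0, 0]
    - [0, 0, 0]
    - [0, 0, 0]
    - [0, 0, 0]
    - [0, 0, 0]
    - [0, 0, 0]

```text
clock: 4.05
tcp_pos: [627.2, 2.5, 135.8]
orientation: [0.253, -0.175, 0.95, 0.049]
ft_force: [0.0, -0.3, 0.8]
width: 0.696
```

```bash
cat > snap.py <<'E'
import sys
from h import *
from station import env
n=sys.argv[1];cam=sys.argv[2]
s,p,R=cur();d=env.read_camera(cam);s2,p2,R=cur()
print(s["clock"],p.round(1),p2.round(1),s2["joint_pos"].round(2),s2["ft_force"].round(1),round(float(s["width"]),3),"rk",(RK.T@(p2-PINK)).round(1),np.degrees(Ro.from_matrix(R.T@tgtR()).as_rotvec()).round(1))
d["p"]=p;d["R"]=R;pickle.dump(d,open(n+".pkl","wb"))
c=d["color"]
if len(sys.argv)>3:
    u0,v0,u1,v1=map(int,sys.argv[3].split(","));c=cv2.resize(c[v0:v1,u0:u1],(800,int(800*(v1-v0)/(u1-u0))),interpolation=cv2.INTER_CUBIC)
cv2.imwrite(f"pics/{n}.png",c)
E
python3 snap.py w3 wrist 200,170,460,365
```

```text
4.05 [627.2   2.5 135.8] [627.3   2.4 136.1] [-0.84  0.07  0.93  2.11 -0.53  0.57  2.4 ] [-0.4  0.  -0.2] 0.696 rk [-37.    3.4 124.1] [ 0.2 -0.1 -0.1]
```

View pics/w3.png

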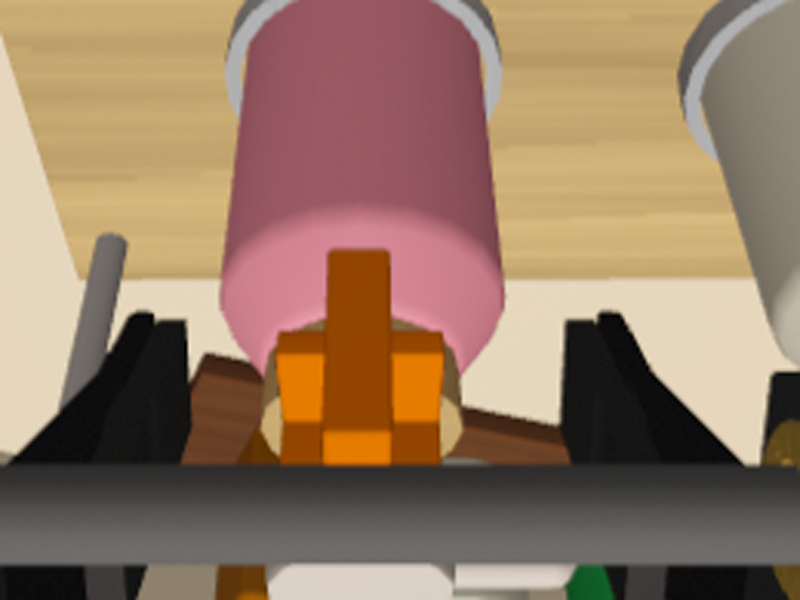

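The fin is at crop x=358 and the finger midpoint at 376, so the tool is about 2.8 mm too far along +y. I'll shift it and close.

step_arm:
  translation:
    - [0, -2.7, 0]
    - [0, 0, 0]
    - [0, 0, 0]
    - [0, 0, 0]
    - [0, 0, 0]
    - [0, 0, 0]
    - [0, 0, 0]
    - [0, 0, 0]
    - [0, 0, 0]
    - [0, 0, 0]
  turn:
    - [0, 0, 0]
    - [0, 0, 0]
    - [0, 0, 0]
    - [0, 0, 0]
    - [0, 0, 0]
    - [0, 0, 0]
    - [0, 0, 0]
    - [0, 0, 0]
    - [0, 0, 0]
    - [0, 0, 0]
  hand: 1.0

```text
clock: 5.35
tcp_pos: [628.2, -0.1, 135.9]
orientation: [0.253, -0.175, 0.95, 0.049]
ft_force: [-0.3, 0.1, 0.9]
width: 0.113
```

```bash
python3 snap.py w4 wrist 200,170,460,365
python3 - <<'E'
from h import *
R=tgtR();print(np.round(R.T@(RK@np.array([-1,0,0])),3))
E
```

```text
5.35 [ 6.282e+02 -1.000e-01  1.359e+02] [ 6.282e+02 -1.000e-01  1.359e+02] [-0.83  0.08  0.93  2.11 -0.54  0.58  2.41] [-0.8 -0.4 -0.1] 0.113 rk [-37.    0.6 123.9] [ 0.2 -0.1 -0.1]
[ 0.866  0.    -0.5  ]
```

View pics/w4.png

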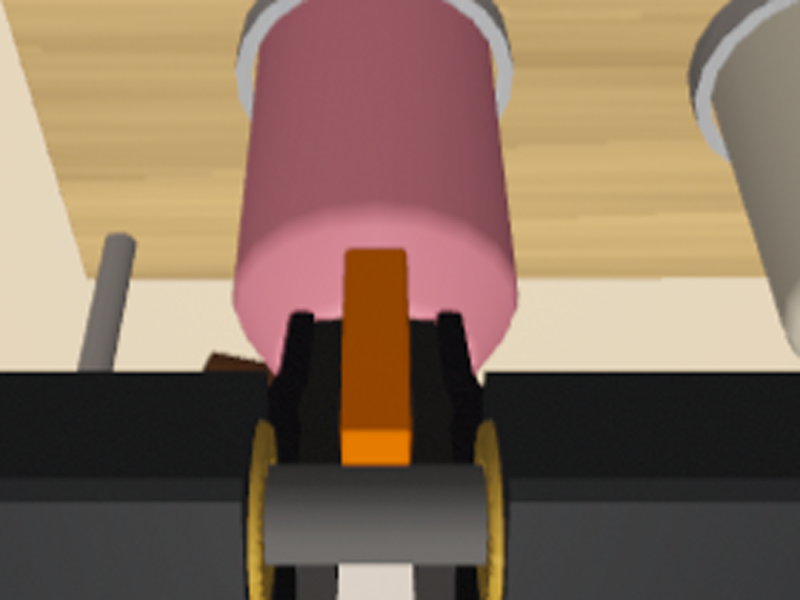

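The opening is 9.8 mm, so the fin is held. Now I pull level towards rack -x.

step_arm:
  translation:
    - [3.5, 0, -2]
    - [3.5, 0, -2]
    - [4.3, 0, -2.5]
    - [4.3, 0, -2.5]
    - [5.2, 0, -3]
    - [5.2, 0, -3]
    - [5.2, 0, -3]
    - [5.2, 0, -3]
    - [5.2, 0, -3]
    - [5.2, 0, -3]
  turn:
    - [0, 0, 0]
    - [0, 0, 0]
    - [0, 0, 0]
    - [0, 0, 0]
    - [0, 0, 0]
    - [0, 0, 0]
    - [0, 0, 0]
    - [0, 0, 0]
    - [0, 0, 0]
    - [0, 0, 0]

```text
clock: 6.65
tcp_pos: [577.4, -19.6, 136.0]
orientation: [0.253, -0.175, 0.95, 0.049]
ft_force: [0.4, -0.5, -0.8]
width: 0.114
```

```bash
python3 snap.py w5 wrist
python3 - <<'E'
from h import *
s,p,R=cur();print(p)
E
```

```text
6.65 [577.4 -19.6 136. ] [576.8 -20.  135.7] [-0.82 -0.1   0.91  2.21 -0.29  0.55  2.25] [-0.7 -0.5 -1. ] 0.114 rk [-92.1   0.4 123.7] [ 0.2 -0.1 -0.1]
[576.78755204 -19.95237375 135.74331414]
```

View pics/w5.png

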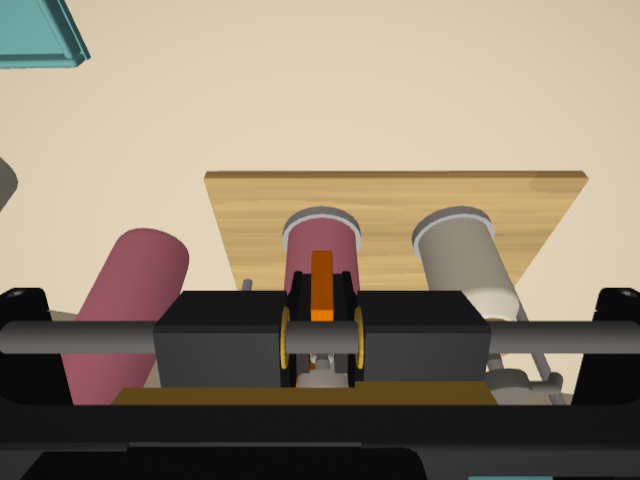

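The clip is off: the tool moved 55 mm and still holds 9.8 mm, with the fin visible between the pads at (321,290). Next I carry it over the large dish, turning the tool by about -40° in yaw to stay inside the last joint's range.

Run:
```python
from h import *
s,p,R=cur();p=np.array([577,-19.8,135.8])
P,Q=plan(p,R,[527.4,-271.9,80],tgtR(30,np.radians(-20)),10)
```

```text
T [[15.0, -22.0, -2.0], [13.0, -22.0, -1.0], [11.0, -24.0, -1.0], [11.0, -24.0, 1.0], [8.0, -25.0, 1.0], [8.0, -25.0, 2.0], [5.0, -26.0, 4.0], [4.0, -25.0, 4.0], [3.0, -26.0, 5.0], [1.0, -26.0, 6.0]]
U [[0.036, -0.0, 0.062], [0.036, -0.0, 0.062], [0.036, -0.0, 0.062], [0.036, -0.0, 0.062], [0.036, -0.0, 0.062], [0.036, -0.0, 0.062], [0.036, -0.0, 0.062], [0.036, -0.0, 0.062], [0.036, -0.0, 0.062], [0.036, -0.0, 0.062]]
end [ 527.2 -272.2   79.4] ang err deg 0.26
```

step_arm:
  translation:
    - [15, -22, -2]
    - [13, -22, -1]
    - [11, -24, -1]
    - [11, -24, 1]
    - [8, -25, 1]
    - [8, -25, 2]
    - [5, -26, 4]
    - [4, -25, 4]
    - [3, -26, 5]
    - [1, -26, 6]
  turn:
    - [0.036, 0, 0.062]
    - [0.036, 0, 0.062]
    - [0.036, 0, 0.062]
    - [0.036, 0, 0.062]
    - [0.036, 0, 0.062]
    - [0.036, 0, 0.062]
    - [0.036, 0, 0.062]
    - [0.036, 0, 0.062]
    - [0.036, 0, 0.062]
    - [0.036, 0, 0.062]

```text
clock: 7.95
tcp_pos: [527.8, -273.3, 79.4]
orientation: [0.253, 0.171, 0.951, -0.046]
ft_force: [0.2, -0.2, -0.2]
width: 0.112
```

```bash
python3 snap.py s6 scene 180,280,500,480
python3 - <<'E'
from h import *
s,p,R=cur();Rt=tgtR(30,np.radians(-20));print(np.degrees(Ro.from_matrix(R.T@Rt).as_rotvec()).round(1))
plan(np.array(p),R,[527.4,-271.9,18],Rt,8,dec=1)
E
```

```text
7.95 [ 527.8 -273.3   79.4] [ 527.1 -275.6   79. ] [-0.54  0.06  1.02  2.26 -0.3   0.34  1.93] [-0.2 -1.4 -0.7] 0.112 rk [-229.8 -220.7   67. ] [-20.8  -0.2 -36. ]
[-0.4 -0.1 -0.5]
T [[3.9, 0.5, 6.6], [3.9, 0.4, 6.5], [3.9, 0.5, 6.6], [3.9, 0.4, 6.5], [3.9, 0.5, 6.6], [3.9, 0.4, 6.5], [3.9, 0.5, 6.6], [3.9, 0.4, 6.5]]
U [[-0.001, -0.0, -0.001], [-0.001, -0.0, -0.001], [-0.001, -0.0, -0.001], [-0.001, -0.0, -0.001], [-0.001, -0.0, -0.001], [-0.001, -0.0, -0.001], [-0.001, -0.0, -0.001], [-0.001, -0.0, -0.001]]
end [ 527.4 -271.9   18. ] ang err deg 0.19
```

View pics/s6.png

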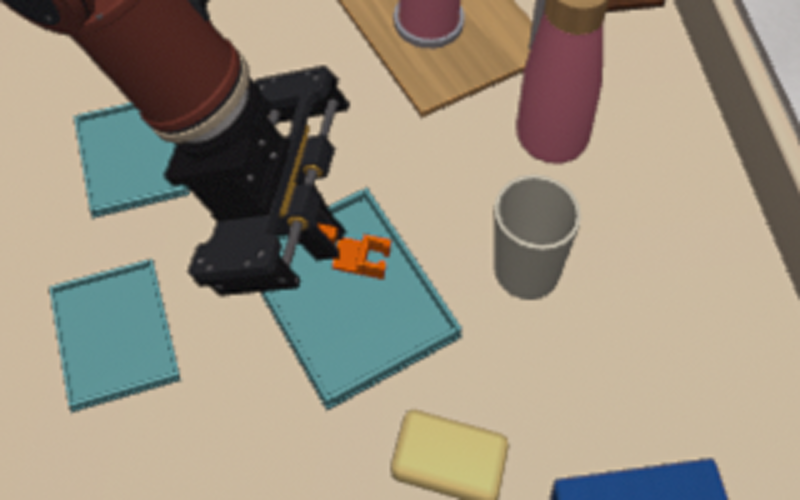

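The clip hangs over the large dish, with the prongs at crop (375,258). Lower it.

step_arm:
  translation:
    - [3.9, 0.3, 6.5]
    - [3.9, 0.3, 6.5]
    - [3.9, 0.3, 6.5]
    - [3.9, 0.3, 6.5]
    - [3.9, 0.3, 6.5]
    - [3.9, 0.3, 6.5]
    - [3.9, 0.3, 6.5]
    - [3.9, 0.3, 6.5]
    - [0, 0, 0]
    - [0, 0, 0]
  turn:
    - [0, 0, 0]
    - [0, 0, 0]
    - [0, 0, 0]
    - [0, 0, 0]
    - [0, 0, 0]
    - [0, 0, 0]
    - [0, 0, 0]
    - [0, 0, 0]
    - [0, 0, 0]
    - [0, 0, 0]

```text
clock: 9.25
tcp_pos: [527.8, -269.6, 19.1]
orientation: [0.253, 0.169, 0.951, -0.045]
ft_force: [-0.4, -0.0, -0.2]
width: 0.114
```

```bash
python3 snap.py s7 scene 180,280,500,480
```

```text
9.25 [ 527.8 -269.6   19.1] [ 528.  -269.5   19.3] [-0.23  0.2   0.7   2.3  -0.81  0.23  2.39] [-0.8  0.1 -0.1] 0.114 rk [-226.7 -215.2    7.3] [-20.5  -0.1 -35.6]
```

View pics/s7.png

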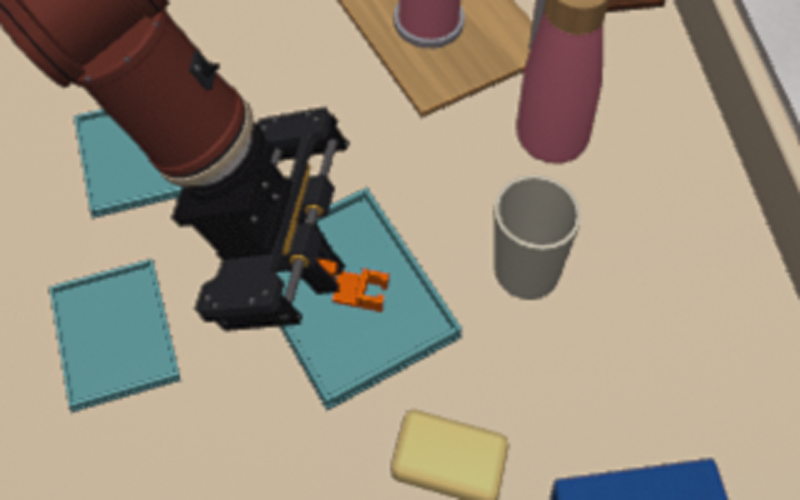

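Still free, about 2 mm above the floor of the dish. Lower a touch and open.

step_arm:
  translation:
    - [1, 0, 1.7]
    - [0, 0, 0]
    - [0, 0, 0]
    - [0, 0, 0]
    - [0, 0, 0]
    - [0, 0, 0]
    - [0, 0, 0]
    - [0, 0, 0]
    - [0, 0, 0]
    - [0, 0, 0]
  turn:
    - [0, 0, 0]
    - [0, 0, 0]
    - [0, 0, 0]
    - [0, 0, 0]
    - [0, 0, 0]
    - [0, 0, 0]
    - [0, 0, 0]
    - [0, 0, 0]
    - [0, 0, 0]
    - [0, 0, 0]
  hand: 0.5

```text
clock: 10.55
tcp_pos: [527.8, -269.2, 17.0]
orientation: [0.253, 0.169, 0.951, -0.045]
ft_force: [-0.0, 0.5, -0.5]
width: 0.501
```

```bash
python3 snap.py w8 wrist 200,170,460,365
```

```text
10.55 [ 527.8 -269.2   17. ] [ 527.8 -269.2   17. ] [-0.22  0.21  0.69  2.3  -0.82  0.23  2.4 ] [-0.3 -0.7 -0. ] 0.501 rk [-226.9 -214.9    5. ] [-20.5  -0.2 -35.6]
```

View pics/w8.png

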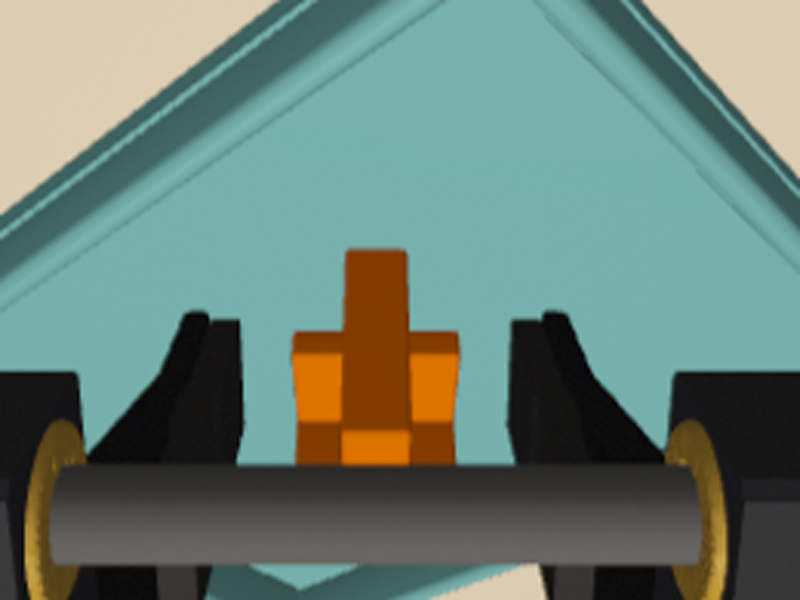

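The clip is let go and sits upright on the dish floor; the fin is at crop (376,330), clear of both fingers. Retreat straight up.

step_arm:
  translation:
    - [-2, 0, -3.5]
    - [-4, 0, -7]
    - [-8, 0, -14]
    - [-9, 0, -15.5]
    - [-9, 0, -15.5]
    - [-9, 0, -15.5]
    - [-9, 0, -15.5]
    - [-9, 0, -15.5]
    - [-9, 0, -15.5]
    - [-9, 0, -15.5]
  turn:
    - [0, 0, 0]
    - [0, 0, 0]
    - [0, 0, 0]
    - [0, 0, 0]
    - [0, 0, 0]
    - [0, 0, 0]
    - [0, 0, 0]
    - [0, 0, 0]
    - [0, 0, 0]
    - [0, 0, 0]
  hand: 0.5

```text
clock: 11.85
tcp_pos: [528.1, -269.7, 171.4]
orientation: [0.254, 0.169, 0.951, -0.045]
ft_force: [0.1, 0.1, -0.6]
width: 0.501
```

```bash
python3 snap.py s9 scene 180,280,500,480
python3 - <<'E'
from h import *
d=ld("s9");W=cloud(d);h=cv2.cvtColor(d["color"],cv2.COLOR_BGR2HSV);m=cv2.inRange(h,(3,150,60),(16,255,255))
m[:350]=0
L=W[m>0];c,s_=np.cos(np.radians(21.8)),np.sin(np.radians(21.8));q=(L-[541.5,-277,0])@np.array([[c,-s_,0],[s_,c,0],[0,0,1]])
print(len(q),np.percentile(q,[3,50,97],axis=0).round(1))
s,p,R=cur();
plan(np.array([527.5,-269.5,171.]) if 0 else np.array(p),R,rk(-60,0,215),tgtR(),10)
E
```

```text
11.85 [ 528.1 -269.7  171.4] [ 529.3 -270.4  173.8] [-0.57 -0.21  0.92  2.17  0.28  0.59  1.41] [ 1.3 -2.1  2.1] 0.501 rk [-225.8 -216.6  161.8] [-20.5   0.  -35.6]
1257 [[-528.4  -20.5    9.1]
 [-425.5  359.3   13.4]
 [  20.6  417.    38. ]]
T [[-1.0, 27.0, -4.0], [-2.0, 28.0, -4.0], [-4.0, 27.0, -2.0], [-5.0, 27.0, -2.0], [-7.0, 26.0, -0.0], [-9.0, 26.0, 0.0], [-11.0, 26.0, 2.0], [-12.0, 25.0, 2.0], [-13.0, 23.0, 3.0], [-15.0, 23.0, 4.0]]
U [[-0.036, 0.0, -0.062], [-0.036, 0.0, -0.062], [-0.036, 0.0, -0.062], [-0.036, 0.0, -0.062], [-0.036, 0.0, -0.062], [-0.036, 0.0, -0.062], [-0.036, 0.0, -0.062], [-0.036, 0.0, -0.062], [-0.036, 0.0, -0.062], [-0.036, 0.0, -0.062]]
end [606.6  -9.2 214.7] ang err deg 0.16
```

View pics/s9.png

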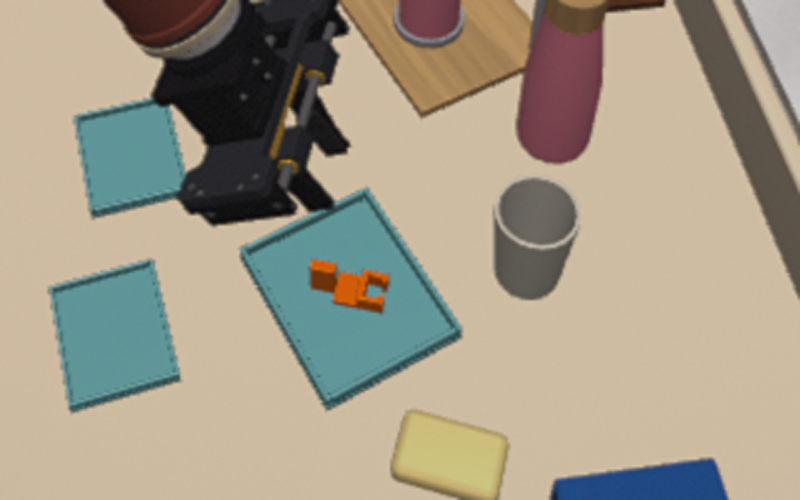

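The clip lies in the large dish at crop (345,285). Before pressing, I'll measure the flask's position against the gripper body.

Run:
```python
from h import *
d=ld("top0");s=ld("scene0")
# top: cap crop centre (728,180)/4 -> flask top z=212 ; scene cap centre crop (660,472)/5
for P in (ray(d,190+728/4,100+180/4,212),ray(s,280+660/5,180+472/5,212)):
    print("flask top",P.round(1),"rk",(RK.T@(P-PINK)).round(1))
W=cloud(s);h=cv2.cvtColor(s["color"],cv2.COLOR_BGR2HSV)
b=W[300:335,395:418].reshape(-1,3);k=(b[:,2]>30)&(b[:,2]<170);L=(b[k]-PINK)@RK;print(len(L),np.percentile(L,[2,50,98],axis=0).round(1))
P=ray(d,463/4+190,100+205/4,277+50);print("jar top", (RK.T@(P-PINK)).round(1))
```

```text
flask top [ 756.  -134.3  212. ] rk [  34.6 -170.3  200. ]
flask top [ 759.9 -134.   212. ] rk [  38.2 -171.4  200. ]
792 [[   4.4 -205.7   31.4]
 [  19.2 -196.5   92.7]
 [  48.4 -172.8  144.3]]
jar top [ 42.4 -17.  315. ]
```

The flask is at (36,-171) in the pink dispenser's frame, well clear. Move in front of the pump and close the fingers.

step_arm:
  translation:
    - [-1, 27, -4]
    - [-2, 28, -4]
    - [-4, 27, -2]
    - [-5, 27, -2]
    - [-7, 26, 0]
    - [-9, 26, 0]
    - [-11, 26, 2]
    - [-12, 25, 2]
    - [-13, 23, 3]
    - [-15, 23, 4]
  turn:
    - [-0.036, 0, -0.062]
    - [-0.036, 0, -0.062]
    - [-0.036, 0, -0.062]
    - [-0.036, 0, -0.062]
    - [-0.036, 0, -0.062]
    - [-0.036, 0, -0.062]
    - [-0.036, 0, -0.062]
    - [-0.036, 0, -0.062]
    - [-0.036, 0, -0.062]
    - [-0.036, 0, -0.062]
  hand: 1.0

```text
clock: 13.15
tcp_pos: [605.5, -6.7, 211.2]
orientation: [0.253, -0.177, 0.95, 0.049]
ft_force: [-0.4, -0.1, 0.3]
width: 0.001
```

```bash
python3 snap.py w10 wrist;python3 snap.py w10b wrist
python3 - <<'E'
from h import *
s,p,R=cur();print(p)
P,Q=plan(p,R,rk(-30,0.5,170),tgtR(),5,dec=1)
plan(P,Q,rk(1,0.5,168),tgtR(),4,dec=1)
E
```

```text
13.15 [605.5  -6.7 211.2] [606.4  -3.4 212.1] [-1.08 -0.23  1.05  2.07  0.01  0.7   1.95] [0.3 2.4 2.1] 0.001 rk [-58.5   5.3 200.1] [ 0.5 -0.   0.4]
13.2 [606.4  -3.4 212.1] [606.   -5.  211.7] [-1.07 -0.23  1.05  2.07  0.01  0.7   1.94] [-0.9 -0.1  0.6] 0.008 rk [-59.5   4.  199.7] [ 0.3 -0.1  0.2]
[606.0131219   -4.95806398 211.65617732]
T [[-0.9, -0.8, 10.2], [-1.0, -0.7, 10.1], [-0.9, -0.8, 10.2], [-1.0, -0.7, 10.1], [-0.9, -0.7, 10.2]]
U [[0.001, -0.0, 0.001], [0.001, -0.0, 0.001], [0.001, -0.0, 0.001], [0.001, -0.0, 0.001], [0.001, -0.0, 0.001]]
end [634.8   2.3 170. ] ang err deg 0.1
T [[-6.5, -0.0, 4.3], [-6.5, -0.0, 4.3], [-6.4, -0.0, 4.3], [-6.5, -0.0, 4.3]]
U [[0.0, -0.0, -0.0], [0.0, -0.0, -0.0], [0.0, -0.0, -0.0], [0.0, -0.0, -0.0]]
end [663.7  13.3 168. ] ang err deg 0.1
```

View pics/w10b.png

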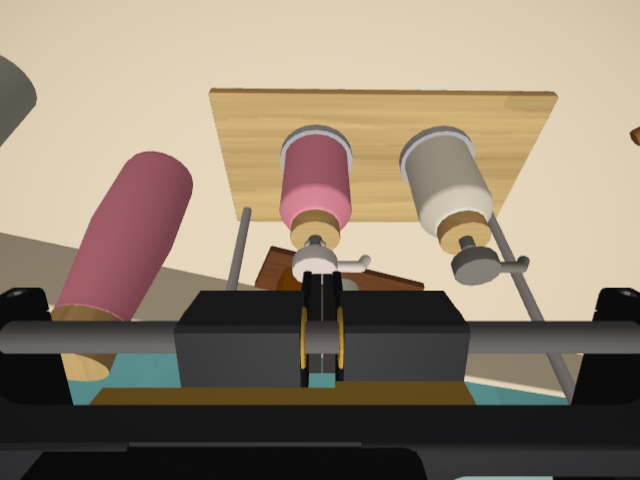

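The clip is off the neck, the closed fingers are at (322,280) and the pink head is right behind them at (315,260). Move over the head.

step_arm:
  translation:
    - [-1, -0.7, 10.2]
    - [-1, -0.7, 10.2]
    - [-1, -0.7, 10.2]
    - [-1, -0.7, 10.2]
    - [-1, -0.7, 10.2]
    - [-6.5, 0, 4.3]
    - [-6.5, 0, 4.3]
    - [-6.5, 0, 4.3]
    - [-6.5, 0, 4.3]
    - [0, 0, 0]
  turn:
    - [0, 0, 0]
    - [0, 0, 0]
    - [0, 0, 0]
    - [0, 0, 0]
    - [0, 0, 0]
    - [0, 0, 0]
    - [0, 0, 0]
    - [0, 0, 0]
    - [0, 0, 0]
    - [0, 0, 0]

```text
clock: 14.5
tcp_pos: [663.6, 10.3, 167.4]
orientation: [0.253, -0.175, 0.95, 0.048]
ft_force: [-0.5, 0.2, 0.6]
width: 0.006
```

```bash
python3 snap.py w11 wrist 200,170,460,365; python3 snap.py s11 scene 280,150,440,270
```

```text
14.5 [663.6  10.3 167.4] [663.4  10.1 167.4] [-1.08  0.2   1.23  2.01 -0.69  0.7   2.49] [ 0.1 -0.2 -0.4] 0.006 rk [ -0.5  -2.4 155.4] [ 0.2 -0.1 -0.1]
14.55 [663.4  10.1 167.4] [663.3  10.  167.5] [-1.08  0.2   1.23  2.01 -0.69  0.7   2.49] [0.2 0.3 0.5] 0.006 rk [ -0.6  -2.4 155.5] [ 0.2 -0.1 -0.1]
```

View pics/w11.png

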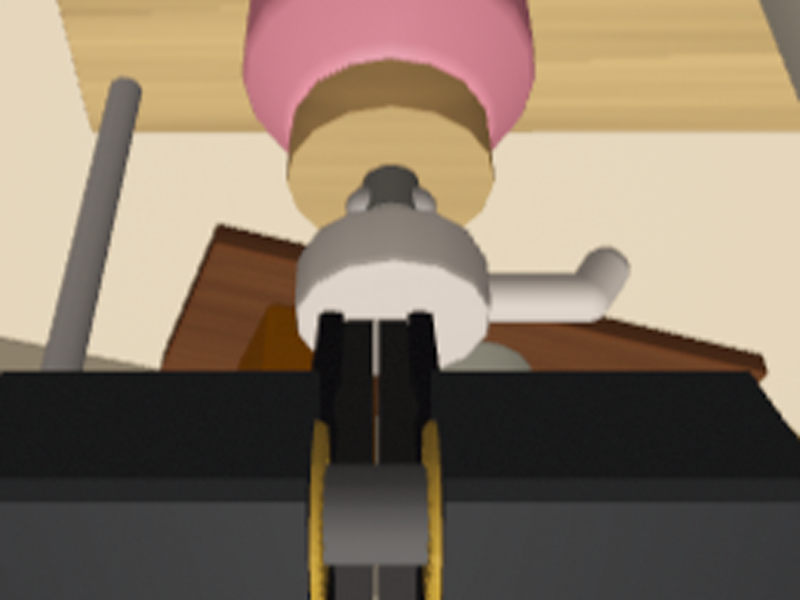

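View pics/s11.png

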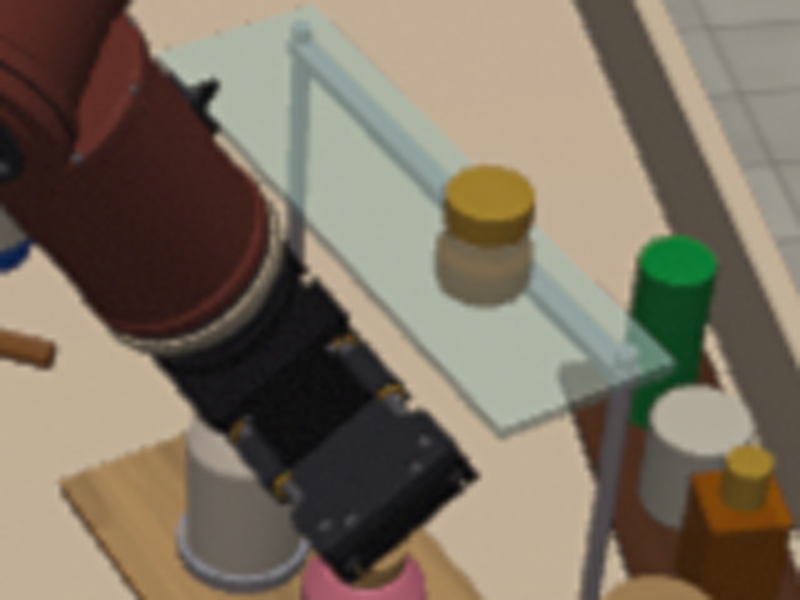

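The finger midpoint is at crop x=376 and the head centre at 392, so I shift +2.8 mm in y and 2 mm forward. Then I press partway and watch the force.

step_arm:
  translation:
    - [-1.7, 2.7, 1]
    - [0, 0, 0]
    - [1, 0, 1.73]
    - [1, 0, 1.73]
    - [1, 0, 1.73]
    - [1, 0, 1.73]
    - [1, 0, 1.73]
    - [1, 0, 1.73]
    - [0, 0, 0]
    - [0, 0, 0]
  turn:
    - [0, 0, 0]
    - [0, 0, 0]
    - [0, 0, 0]
    - [0, 0, 0]
    - [0, 0, 0]
    - [0, 0, 0]
    - [0, 0, 0]
    - [0, 0, 0]
    - [0, 0, 0]
    - [0, 0, 0]

```text
clock: 15.85
tcp_pos: [664.6, 13.7, 155.9]
orientation: [0.254, -0.175, 0.95, 0.049]
ft_force: [-3.2, 0.5, 6.2]
width: 0.006
```

```bash
python3 snap.py w12 wrist 200,170,460,365; python3 -c "
from h import *
print(cur()[0]['ft_force'])"
```

```text
15.85 [664.6  13.7 155.9] [664.6  13.7 155.9] [-1.05  0.22  1.2   2.02 -0.73  0.68  2.52] [-2.8  0.   5.5] 0.006 rk [  1.9   0.5 143.9] [ 0.2 -0.1 -0.1]
[-2.77501672  0.03696483  5.48777181]
```

View pics/w12.png

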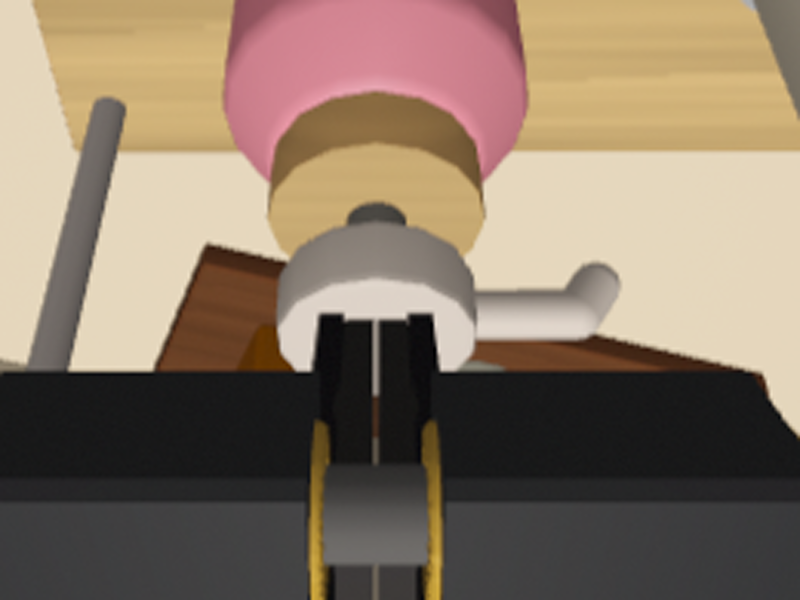

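The head is centred under the fingers and moving down (about 6 N, roughly 6 mm). Continue by 10 mm.

step_arm:
  translation:
    - [0.7, 0, 1.2]
    - [0.7, 0, 1.2]
    - [0.7, 0, 1.2]
    - [0.7, 0, 1.2]
    - [0.7, 0, 1.2]
    - [0.7, 0, 1.2]
    - [0.7, 0, 1.2]
    - [0, 0, 0]
    - [0, 0, 0]
    - [0, 0, 0]
  turn:
    - [0, 0, 0]
    - [0, 0, 0]
    - [0, 0, 0]
    - [0, 0, 0]
    - [0, 0, 0]
    - [0, 0, 0]
    - [0, 0, 0]
    - [0, 0, 0]
    - [0, 0, 0]
    - [0, 0, 0]

```text
clock: 17.15
tcp_pos: [664.7, 13.7, 146.4]
orientation: [0.254, -0.175, 0.95, 0.049]
ft_force: [-4.4, 0.8, 8.2]
width: 0.003
```

step_arm:
  translation:
    - [0.25, 0, 0.43]
    - [0.25, 0, 0.43]
    - [0.25, 0, 0.43]
    - [0.25, 0, 0.43]
    - [0, 0, 0]
    - [0, 0, 0]
    - [0, 0, 0]
    - [0, 0, 0]
    - [0, 0, 0]
    - [0, 0, 0]
  turn:
    - [0, 0, 0]
    - [0, 0, 0]
    - [0, 0, 0]
    - [0, 0, 0]
    - [0, 0, 0]
    - [0, 0, 0]
    - [0, 0, 0]
    - [0, 0, 0]
    - [0, 0, 0]
    - [0, 0, 0]

```text
clock: 18.4
tcp_pos: [664.7, 13.7, 144.5]
orientation: [0.254, -0.175, 0.95, 0.049]
ft_force: [-5.0, -0.1, 8.6]
width: 0.005
```

step_arm:
  translation:
    - [0.25, 0, 0.43]
    - [0.25, 0, 0.43]
    - [0, 0, 0]
    - [0, 0, 0]
    - [0, 0, 0]
    - [0, 0, 0]
    - [0, 0, 0]
    - [0, 0, 0]
    - [0, 0, 0]
    - [0, 0, 0]
  turn:
    - [0, 0, 0]
    - [0, 0, 0]
    - [0, 0, 0]
    - [0, 0, 0]
    - [0, 0, 0]
    - [0, 0, 0]
    - [0, 0, 0]
    - [0, 0, 0]
    - [0, 0, 0]
    - [0, 0, 0]

```text
clock: 19.65
tcp_pos: [664.7, 13.6, 143.8]
orientation: [0.254, -0.175, 0.95, 0.049]
ft_force: [-7.2, 0.2, 13.0]
width: 0.002
```

The force jumped from 8.6 to 13 N with only 0.7 of the last 1.0 mm travelled, so this is the stop. Hold here for another second.

step_arm:
  translation:
    - [0, 0, 0]
    - [0, 0, 0]
    - [0, 0, 0]
    - [0, 0, 0]
    - [0, 0, 0]
    - [0, 0, 0]
    - [0, 0, 0]
    - [0, 0, 0]
    - [0, 0, 0]
    - [0, 0, 0]
  turn:
    - [0, 0, 0]
    - [0, 0, 0]
    - [0, 0, 0]
    - [0, 0, 0]
    - [0, 0, 0]
    - [0, 0, 0]
    - [0, 0, 0]
    - [0, 0, 0]
    - [0, 0, 0]
    - [0, 0, 0]

```text
clock: 20.9
tcp_pos: [664.7, 13.7, 143.7]
orientation: [0.254, -0.175, 0.95, 0.049]
ft_force: [-6.4, -0.3, 11.5]
width: 0.007
```

```bash
python3 snap.py w13 wrist 200,170,460,365
python3 - <<'E'
from h import *
# head top: visible white patch depth, both pics
for n in("w11","w12","w13"):
    d=ld(n);T=np.eye(4);T[:3,:3]=d["R"];T[:3,3]=d["p"];W=cloud(d,T@d["tool_from_camera"])
    h=cv2.cvtColor(d["color"],cv2.COLOR_BGR2HSV)
    L=(W-PINK)@RK
    k=(h[...,1]<30)&(h[...,2]>185)&(np.hypot(L[...,0],L[...,1])<17);print(n,k.sum(),np.percentile(L[...,2][k],[20,50,80]).round(1))
E
```

```text
20.9 [664.7  13.7 143.7] [664.7  13.7 143.7] [-1.01  0.24  1.16  2.03 -0.77  0.66  2.56] [-5.7  0.1 12.1] 0.007 rk [  2.    0.5 131.7] [ 0.2 -0.  -0.1]
w11 1047 [144.8 145.1 145.5]
w12 834 [138.6 138.9 139.3]
w13 838 [126.7 127.1 127.4]
```

View pics/w13.png

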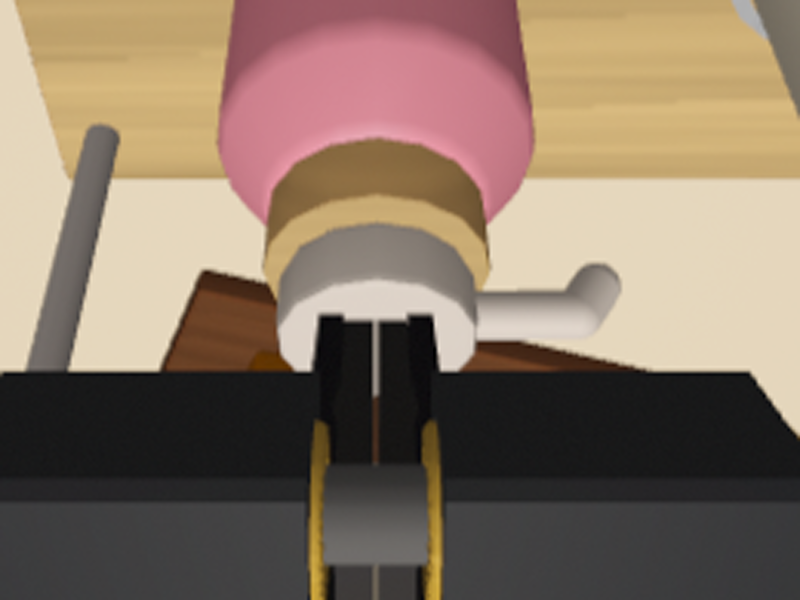

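The head's measured height fell from 145.1 to 127.1 mm, which is 18.0 mm and below the 128.5 limit. It has been held for about 2 s. Release gently and back away.

step_arm:
  translation:
    - [-0.5, 0, -2.9]
    - [-0.5, 0, -2.9]
    - [-0.5, 0, -2.9]
    - [-0.5, 0, -2.9]
    - [-0.5, 0, -2.9]
    - [-0.5, 0, -2.9]
    - [-0.5, 0, -2.9]
    - [-0.5, 0, -2.9]
    - [4, 0, -8]
    - [8, 0, -12]
  turn:
    - [0, 0, 0]
    - [0, 0, 0]
    - [0, 0, 0]
    - [0, 0, 0]
    - [0, 0, 0]
    - [0, 0, 0]
    - [0, 0, 0]
    - [0, 0, 0]
    - [0, 0, 0]
    - [0, 0, 0]

```text
clock: 22.2
tcp_pos: [636.7, 2.8, 175.3]
orientation: [0.252, -0.175, 0.951, 0.048]
ft_force: [-1.1, -0.1, 0.0]
width: 0.005
```

step_arm:
  translation:
    - [8, 0, -12]
    - [8, 0, -12]
    - [8, 0, -12]
    - [8, 0, -12]
    - [4, 0, -10]
    - [0, 0, 0]
    - [0, 0, 0]
    - [0, 0, 0]
    - [0, 0, 0]
    - [0, 0, 0]
  turn:
    - [0, 0, 0]
    - [0, 0, 0]
    - [0, 0, 0]
    - [0, 0, 0]
    - [0, 0, 0]
    - [0, 0, 0]
    - [0, 0, 0]
    - [0, 0, 0]
    - [0, 0, 0]
    - [0, 0, 0]

```text
clock: 23.45
tcp_pos: [581.7, -17.9, 208.4]
orientation: [0.253, -0.175, 0.95, 0.049]
ft_force: [0.5, 0.6, 0.3]
width: 0.01
```

```bash
python3 snap.py w14 wrist; python3 snap.py s14 scene
python3 - <<'E'
from h import *
d=ld("w14");T=np.eye(4);T[:3,:3]=d["R"];T[:3,3]=d["p"];W=cloud(d,T@d["tool_from_camera"])
h=cv2.cvtColor(d["color"],cv2.COLOR_BGR2HSV);L=(W-PINK)@RK
k=(h[...,1]<30)&(h[...,2]>185)&(np.hypot(L[...,0],L[...,1])<17);print("pink",k.sum(),np.percentile(L[...,2][k],[20,50,80]).round(1))
k=(np.hypot(L[...,0],L[...,1]-120)<15)&(L[...,2]>130)&(L[...,2]<160);print("white",k.sum(),np.percentile(L[...,2][k],[20,50,80,95]).round(1))
E
```

```text
23.45 [581.7 -17.9 208.4] [581.8 -18.  208.5] [-0.99 -0.29  0.97  2.11  0.08  0.71  1.9 ] [-0.2 -0.2  0. ] 0.01 rk [-86.8   0.5 196.5] [ 0.2 -0.1 -0.1]
23.5 [581.8 -18.  208.5] [581.8 -18.  208.5] [-0.99 -0.29  0.97  2.11  0.08  0.71  1.9 ] [ 0.6 -0.2 -0.5] 0.01 rk [-86.8   0.5 196.5] [ 0.2 -0.1 -0.1]Traceback (most recent call last):
  File "<stdin>", line 4, in <module>
    return _quantile_unchecked(
        a, q, axis, out, overwrite_input, method, keepdims, weights)
    return _ureduce(a,
                    func=_quantile_ureduce_func,
    ...<5 lines>...
                    overwrite_input=overwrite_input,
                    method=method)
    r = func(a, **kwargs)
    result = _quantile(arr,
                       quantiles=q,
    ...<2 lines>...
                       out=out,
                       weights=wgt)
    slices_having_nans = np.isnan(arr[-1, ...])
                                  ~~~^^^^^^^^^
IndexError: index -1 is out of bounds for axis 0 with size 0
```

View pics/w14.png

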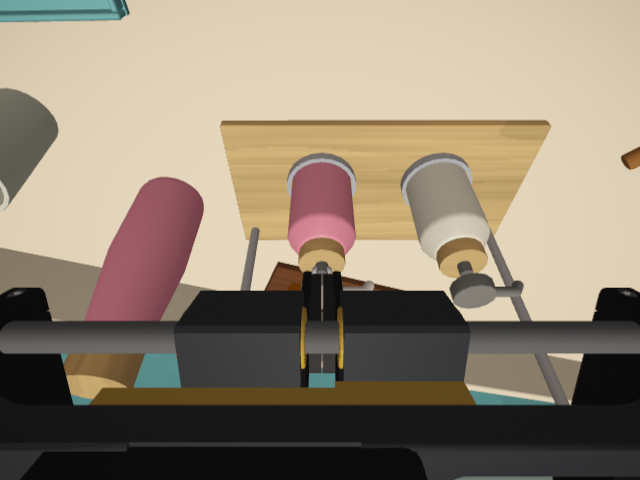

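View pics/s14.png

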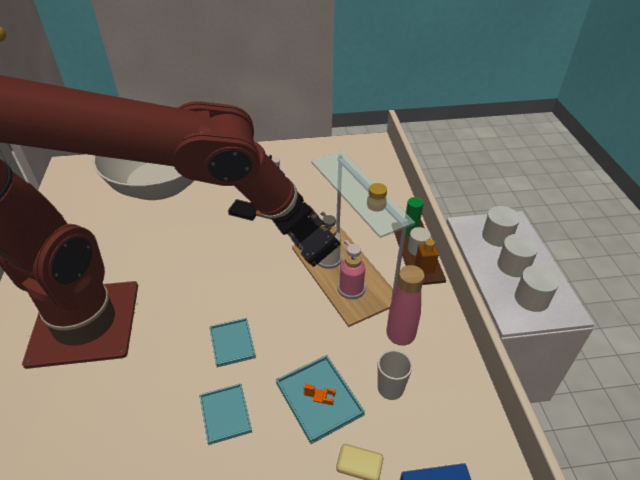

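The scene view shows the clip in the large dish at (320,394). The pink head is up at (353,250), where it was at the start, and the gripper is clear. I'll check both head heights by depth before handing in.

Run:
```python
from h import *
for n in("scene0","s14"):
    d=ld(n);W=cloud(d);L=(W-PINK)@RK
    for nm,y in(("pink",0),("white",120)):
        k=(np.hypot(L[...,0],L[...,1]-y)<13)&(L[...,2]>120)&(L[...,2]<165)
        print(n,nm,k.sum(),np.percentile(L[...,2][k],[50,80,95]).round(1) if k.any() else None)
d=ld("s14");W=cloud(d);h=cv2.cvtColor(d["color"],cv2.COLOR_BGR2HSV);m=cv2.inRange(h,(3,150,60),(16,255,255))
m[:380]=0;m[:,:295]=0;m[410:]=0;m[:,345:]=0
a=np.radians(21.8);c,s_=np.cos(a),np.sin(a);q=(W[m>0]-[541.5,-277,0])@np.array([[c,-s_,0],[s_,c,0],[0,0,1]])
print("clip in dish",np.percentile(q,[3,50,97],axis=0).round(1))
```

```text
scene0 pink 83 [145.9 147.6 148.8]
scene0 white 60 [145.9 147.8 149.5]
s14 pink 78 [146.  147.5 149.9]
s14 white 62 [145.9 147.5 149.3]
clip in dish [[-22.5 -26.6   9.2]
 [  0.9   1.4  19.1]
 [ 28.5  20.4  41. ]]
```

Both heads are back at their starting height and the clip is centred in the dish. Handing in.

```bash
python3 -c "
from station import env
print(env.get_state()['clock'],env.finish_job())"
```

```text
the job is handed in; nothing more can be done
23.55 None
```

I pulled the clip off the pink dispenser, laid it in the 130 x 160 mm dish, pressed the pink pump to its stop and let it back up. I handed the job in at 23.55 s; no verdict is reported.

- **Clip:** the last camera check puts it within about 30 mm of the dish's centre on either axis, with the fingers clear of it.
- **Pump press:** the head went down 18.0 mm, from 145.1 to 127.1 mm (limit 128.5 mm). I held it there for about 2 s at roughly 12–13 N vertical, well under the 30 N limit.
- **After release:** the scene camera reads both pump heads at their starting height (about 146 mm for each, before and after).
- **Surroundings:** in the last picture the shelf and the other things I could see look unmoved. I did not measure them, and the arm hid part of the brush and the lotion bottle.
- **Check that failed:** the last wrist-camera height check found no usable points because the fingers hid the pink head, so the final pump heights come from the scene camera only.

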